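# Zero the paint batch counter

### The job

Zero the paint batch counter before the next batch: with a fingertip flick each of its two star-shaped thumbwheels round, click by click and anticlockwise as seen from above, until the wheel's one tall tooth (the one with the upright peg) has clicked home at the steel pointer post behind it, and not a click further. Push the teeth gently, do not grip or force the wheels, and leave the little pot on it and the tin, brush and opener beside it where they are.

Things in the scene. Friction and masses are not known exactly. Their poses are not given: they have to be found in the camera images.
- counter: Batch counter: grey painted steel housing fixed to the bench, 130 (x) by 310 (y) by 45 mm high, turned up to 0.35 rad either way. Origin on the bench midway between the two wheel axes. x points from its front face (robot side, 40 mm before the origin) to its back face (90 mm behind it), y along its length to the robot's left, z up. Two flat thumbwheels lie on top, 170 mm apart.
- wheel_left (a joint): Turn of the left thumbwheel (rad), growing anticlockwise from above. Clicks at whole multiples of 0.785 (8 a turn); at 0 the tall tooth is at the pointer. Starts 2 to 4 clicks short (-1.57 to -3.14). Sprung to the nearest click: pushed under half a click it springs back, over half it snaps on to the next. Takes 3 to 5 N at a tooth. Stops at -3.61 and +2.04.
- wheel_left_axis (a point): Centre of the left wheel's top face, on its vertical axis, 70 mm above the bench. Brass-coloured star lying flat: hub radius 34 mm, 8 radial teeth 10 mm wide reaching 60 mm from the axis, all from 50 to 70 mm above the bench; front teeth stick out 20 mm past the housing. At a click one tooth points straight to the counter's front (its -x), the others every 45 degrees from it.
- wheel_left_tall (a point): Top of the left wheel's tall tooth at the plain wheel height (70 mm above the bench), 50 mm from the axis; turns with the wheel. On this tooth alone stands an upright round steel peg, 16 mm in diameter and 28 mm high, centred on this point, so that it reaches 98 mm above the bench.
- pointer_left (a point): Tip of the left steel pointer post, on the housing behind the left wheel, 62 mm behind the wheel's axis along the counter's x, its top 85 mm above the bench; fixed.
- wheel_right (a joint): Turn of the right thumbwheel, exactly as the left one, with its own start.
- wheel_right_axis (a point): Centre of the top face of the right thumbwheel, 85 mm right of the counter's origin; same wheel as the left.
- wheel_right_tall (a point): Middle of the right wheel's tall tooth, as for the left wheel.
- pointer_right (a point): Tip of the right steel pointer post, as for the left wheel.
- sample_pot: White lidded sample pot, 46 mm in diameter, 50 mm high, loose on the housing between the pointers; origin at the centre of its underside. Leave it. About 45 mm behind the counter's origin.
- brush: Paint brush with a wooden handle, 190 mm long, loose on the bench before the counter. Leave it. About 150 mm before the origin, lying along its y.
- tin_small: Small paint tin with a red label, 76 mm in diameter, 85 mm high, loose to the left of the counter; origin at the centre of its underside. Leave it. About 230 mm from the counter's origin.
- opener: Tin opener like a screwdriver, 170 mm long, loose to the right of the counter. Leave it. About 215 mm from the counter's origin.

How it is judged:
At the end, for the whole second after the job is handed in: Both wheels rest with the tall tooth clicked home at its pointer (within 0.15 rad, a fifth of a click); the sample pot and small tin are within 20 mm, the brush and the opener within 30 mm of where they started (value of joint wheel_left between -0.15 and 0.15 rad and value of joint wheel_right between -0.15 and 0.15 rad and distance of each of sample_pot, tin_small from where it was at the start of the episode below 0.02 m and distance of each of brush, opener from where it was at the start of the episode below 0.03 m); the robot touches nothing.
It fails at once if a wheel was turned past its pointer to the next click (value of joint any of wheel_left, wheel_right above 0.5 rad).
It fails at once if a wheel was gripped or forced (over 40 N) (contact force between the fingers and wheel_left above 40 N or contact force between the fingers and wheel_right above 40 N).
It fails at once if the sample pot was lifted, tipped or shoved (distance of sample_pot from where it was at the start of the episode above 0.03 m or angle between sample_pot's own z axis and vertical above 0.35 rad).
It fails at once if the small tin was lifted, tipped or shoved (distance of tin_small from where it was at the start of the episode above 0.03 m or angle between tin_small's own z axis and vertical above 0.35 rad).
It fails at once if the brush or the opener was lifted or carried off (distance of any of brush, opener from where it was at the start of the episode above 0.05 m).
It also fails if it takes over 61 s, if anything falls off the work surface, if the arm or the gripper's body presses on something with over 40 N, if the wrist force passes 120 N, or if a joint passes its speed limit or range.

### The arm

A 6-joint arm with a two-finger parallel gripper is mounted at the origin on the work surface. World frame = base frame: x ahead of the robot, y to its left, z up, the work surface at z = 0. Lengths are in m, angles in rad, forces in N, time in s.
With the tool pointing down it reaches from about 0.375 to 0.9 m from the base axis. Payload 3.1 kg.
Tool frame: the origin (TCP) lies midway between the tips of the shut fingers; the grasp point (between the pads) lies 19 mm behind it; x points along the fingers, z is the direction in which the jaws open and shut, and the axes are right-handed (so a half turn about x gives the same grasp; the last joint's range is limited). The gripper opens to 85 mm and grips with 20 to 120 N. Pads are 22 mm wide; open, the fingers measure 114 mm over their backs; the gripper's body (76 mm by 85 mm) begins 54 mm behind the grasp point. The pads swing forward as they close: fully open they stand 13 mm farther back than shut.
Start: joints at [-1.504, 0.527, 1.433, -0, 1.181, -0.178], TCP at [0.152, -0.606, 0.231] pointing down, gripper open.
Joint ranges: [-3.08, 3.08], [-0.75, 2.2], [0.22, 2.44], [-1.43, 4.57], [0, 2.65], [-2.85, 2.85]. Speed limits (rad/s): [2.79, 2.79, 3.14, 3.14, 3.14, 3.14].

### API

Orientations are given as a unit quaternion [w, x, y, z].
In Python, from cell import arm gives the robot as it stands. The module is installed in compiled form; this text tells all that it offers.
- The arm moves only by the tool arm_command, never from a script. Its argument "plan" is one flat list of numbers, 7 for each row, row after row: the turn, a rotation vector about the tool's x, y, z in rad, then the shift along the tool's x, y, z in cm, then the closure, from 0 (fully open) to 1 (shut). A call has 1 to 5 rows; each row is the pose to reach, as a shift and turn from the pose measured when the call began, along the tool's axes at that moment; what a row does not reach only later rows make up. A row lasts 1/10 s, in which the tool goes at most 50 mm and 8.59 degrees, less where a joint would pass 70% of its speed; a pose out of reach is approached as far as the arm can. A call with a gripper value outside its range is refused whole. The fingers move at their own pace and stop on an object; "newtons" is the grip in N (left out, the last holds). Time passes only in rows, so rows that repeat a pose let the fingers close. It gives the time, the measured TCP pose, the force and the opening at its end, in the units of the state.
- arm.read_state(): the state, without advancing time (a new reading comes with each control period).
- arm.get_image(name): name is "scene" or "top" or "wrist"; returns a dict with "pixels" (400x640x3 uint8, red, green, blue), "fov_y" (degrees; the focal length in pixels is half the picture's height over the tangent of half this angle, whatever the lens; pixels are square), "cx", "cy" (the principal point, pixels), "R" (3x3) and "t" (3): a world point X has camera coordinates R X + t. Camera axes: x right, y down, z forward; pixel columns grow to the right and rows downward; lengths in m; the calibration is good to about 2 mm. The wrist camera is an equidistant fisheye: a pixel r from the principal point sees the ray r / f radians off the axis. A picture is of the moment at which its call begins. There is no depth.
- arm.hand_in(): hands the job in, once; it reports no verdict.
Trained networks look in a picture, given as the dict that the camera call returned (one of the last four; its "shot" number tells which), for a name from the list of things; names that differ only in an ending like _2 or _b are one class to them, and where a whole thing is asked for, a point or a joint stands for the part that bears it (a point fixed in the world has none). Each returns a list of dicts, best first, with "p" (0 to 1); they miss things now and then, are a little off and sometimes report something else, mostly with a low value. They report only what shows in the picture. A call takes as long as a camera call.
- arm.trace(picture, query): "pixels" (400x640 bool, what is visible of it) and "bbox" ([left, top, width, height] in pixels, round what is visible of it).
The state is a dict: "time_s": time; "joint_pos": joint angles; "qd": joint speeds; "joint_torque": joint torques, N m; "eef_pos": TCP position; "tcp_rot": TCP orientation; "wrist_force": force on the tool from outside, world axes, zero at the start; "ft_torque": the same for the moment, N m; "opening": opening from 0.0 (shut) to 1.0 (fully open).
Only numpy, scipy, OpenCV 4.12 (cv2) and the standard library are available. Lean on these libraries where they do the work, as an engineer would, in place of code of your own. Each camera call takes 0.05 s, during which the arm holds its last target. There are 200 camera calls.

## Working session

There is one attempt and no reset: what is moved stays moved. The work goes in short steps, Python scripts to look and compute and a tool call to move; the robot and the scene stay as the last step left them, time stands still between calls to the robot, and variables do not carry over. Pictures are saved under pics/ and viewed, about 8 in all and at most 12, crops included, and the job is handed in when it is done.

Besides the shell and the picture viewer there is one more tool, called after "Call:" as a command line: name --argument value ..., lists and objects as JSON in quotes. arm_command: Moves the arm, as the interface text tells. Its arguments: {"type":"object","properties":{"plan":{"type":"array","items":{"type":"number"}},"newtons":{"type":"number"}},"required":["plan"]}

```bash
mkdir -p pics
cat > h.py <<'E'
import numpy as np, cv2
from cell import arm
def proj(im,X):
    X=np.atleast_2d(X); c=X@np.array(im["R"]).T+np.array(im["t"])
    f=200/np.tan(np.radians(im["fov_y"]/2)); return np.c_[f*c[:,0]/c[:,2]+im["cx"],f*c[:,1]/c[:,2]+im["cy"]]
def unproj(im,uv,z):
    f=200/np.tan(np.radians(im["fov_y"]/2)); R=np.array(im["R"]);t=np.array(im["t"])
    d=R.T@np.array([(uv[0]-im["cx"])/f,(uv[1]-im["cy"])/f,1]); o=-R.T@t
    return o+d*(z-o[2])/d[2]
def save(im,n,box=None,s=1):
    p=np.array(im["pixels"])[:,:,::-1]
    if box: x,y,w,h=box; p=p[y:y+h,x:x+w]
    cv2.imwrite("pics/"+n,cv2.resize(p,None,fx=s,fy=s,interpolation=cv2.INTER_CUBIC))
E
python3 - <<'E'
from h import *
s=arm.read_state(); print(s["time_s"],s["eef_pos"],s["tcp_rot"],s["opening"])
A=arm.get_image("top");B=arm.get_image("scene")
for n,im in (("top",A),("scene",B)):
    save(im,n+"0.png"); print(n,im["fov_y"],im["R"],im["t"])
    for q in ["counter","wheel_left","wheel_right","sample_pot","tin_small","brush","opener"]:
        for r in arm.trace(im,q)[:2]:
            m=np.array(r["pixels"]); v,u=np.nonzero(m); print(n,q,round(r["p"],2),r["bbox"],u.mean().round(1),v.mean().round(1), unproj(im,(u.mean(),v.mean()),0.06).round(3))
E
```

```text
0.0 [ 0.15147381 -0.605619    0.23030464] [ 0.55678561  0.43578377  0.55784593 -0.43461501] 1.0025515017429503
top 56.400663491193534 [[ 0.01420547 -0.99915095 -0.03867269]
 [-0.99040716 -0.00874355 -0.1379029 ]
 [ 0.13744768  0.04026068 -0.98969046]] [0.05474612 0.56374425 0.7285952 ]
top counter 0.7 [265.0, 132.4, 153.2, 82.8] 341.7 173.1 [0.609 0.011 0.06 ]
top wheel_left 0.68 [268.7, 150.3, 59.1, 60.1] 298.1 178.7 [0.597 0.099 0.06 ]
top wheel_right 0.72 [350.6, 152.0, 65.4, 65.0] 383.5 184.4 [ 0.586 -0.073  0.06 ]
top sample_pot 0.59 [331.6, 147.3, 25.0, 27.9] 344.9 161.6 [0.633 0.004 0.06 ]
top tin_small 0.87 [204.2, 164.0, 42.3, 37.7] 226.2 183.8 [0.585 0.245 0.06 ]
top brush 0.98 [272.1, 240.6, 94.6, 20.4] 312.2 249.6 [0.455 0.068 0.06 ]
top brush 0.39 [350.2, 156.0, 64.3, 61.6] 383.4 184.3 [ 0.587 -0.073  0.06 ]
top opener 0.81 [431.7, 147.4, 14.2, 80.0] 439.1 197.6 [ 0.561 -0.182  0.06 ]
scene 43.557224714463935 [[ 0.66229502  0.74923583  0.00331186]
 [ 0.64339904 -0.56646328 -0.514934  ]
 [-0.38393096  0.34316908 -0.85722343]] [-0.40421795 -0.30096507  1.30087137]
scene counter 0.66 [254.6, 166.5, 150.9, 136.2] 327.7 232.5 [ 0.626 -0.008  0.06 ]
scene counter 0.25 [327.3, 167.9, 55.1, 51.6] 356.0 193.1 [0.596 0.098 0.06 ]
scene wheel_left 0.68 [331.5, 166.7, 52.7, 52.8] 355.9 192.5 [0.595 0.099 0.06 ]
scene wheel_right 0.91 [260.3, 210.2, 56.4, 57.8] 290.1 237.5 [ 0.585 -0.072  0.06 ]
scene wheel_right 0.19 [219.3, 252.4, 44.7, 72.3] 238.4 279.1 [ 0.588 -0.202  0.06 ]
scene sample_pot 0.73 [323.7, 211.1, 17.9, 30.4] 333.6 227.9 [0.626 0.007 0.06 ]
scene tin_small 0.82 [384.2, 133.5, 34.7, 49.2] 401.6 156.4 [0.594 0.238 0.06 ]
scene brush 0.85 [259.8, 150.1, 77.2, 51.4] 301.5 172.0 [0.48  0.046 0.06 ]
scene opener 0.89 [219.9, 256.2, 42.8, 66.5] 238.2 278.6 [ 0.587 -0.202  0.06 ]
```

Run:
```python
from h import *
import cv2
a=cv2.imread("pics/top0.png")[120:270,190:460]; b=cv2.imread("pics/scene0.png")[120:330,205:430]
cv2.imwrite("pics/c1.png",cv2.resize(a,None,fx=2.95,fy=2.95,interpolation=cv2.INTER_CUBIC))
cv2.imwrite("pics/c2.png",cv2.resize(b,None,fx=2.8,fy=2.8,interpolation=cv2.INTER_CUBIC))
```

```text
(no output)
```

View pics/c1.png

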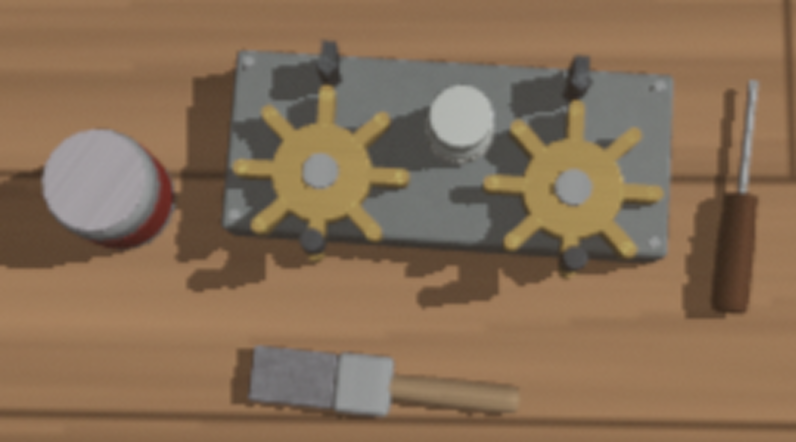

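View pics/c2.png

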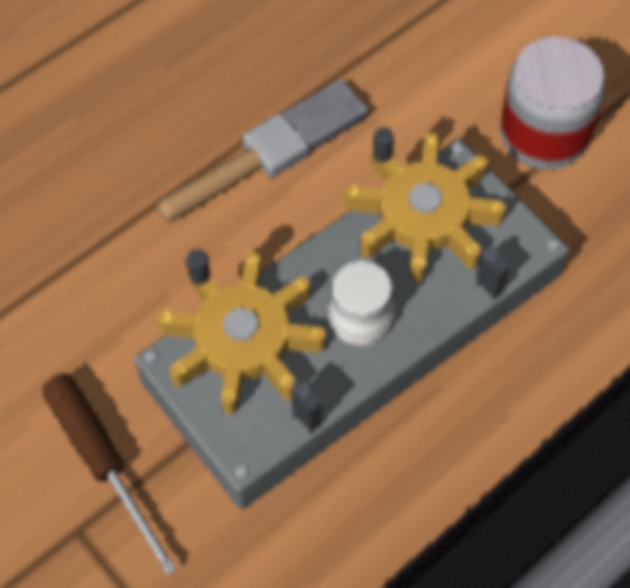

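```bash
cat >> h.py <<'E'
from scipy.spatial.transform import Rotation as Ro
L=np.array([.596,.099]);Rr=np.array([.5855,-.0725]);yaw=-.0612
def cpt(x,y,z): # counter->world
    o=(L+Rr)/2; c,s=np.cos(yaw),np.sin(yaw); return np.array([o[0]+c*x-s*y,o[1]+s*x+c*y,z])
def tool():
    s=arm.read_state(); q=s["tcp_rot"]; return s,Ro.from_quat([q[1],q[2],q[3],q[0]]).as_matrix()
def goto(P):
    s,T=tool(); return (T.T@(np.array(P)-s["eef_pos"])*100).round(1)
E
python3 - <<'E'
from h import *
s,T=tool(); print(T.round(3))
A=arm.get_image("top");B=arm.get_image("scene")
for n,im,b in (("t",A,(250,120,180,110)),("s",B,(205,120,225,210))):
    p=np.array(im["pixels"])[:,:,::-1]; k=4 if n=="t" else 2.8
    p=cv2.resize(p[b[1]:b[1]+b[3],b[0]:b[0]+b[2]],None,fx=k,fy=k)
    for sy in (.085,-.085):
        pts=[cpt(0,sy,.07),cpt(-.05,sy,.098),cpt(.062,sy,.085)]+[cpt(.06*np.cos(a),sy+.06*np.sin(a),.07) for a in np.arange(8)*np.pi/4]
        for u in proj(im,np.array(pts)): cv2.circle(p,tuple(int(v) for v in (u-b[:2]+.5)*k),3,(255,0,255),1)
    cv2.imwrite("pics/o_%s.png"%n,p)
a=cv2.imread("pics/o_t.png");b=cv2.imread("pics/o_s.png")
c=np.zeros((588,720,3),np.uint8); 
cv2.imwrite("pics/o.png",np.hstack([cv2.resize(a,(450,275)),cv2.resize(b,(350,327))[:275]]))
E
```

```text
[[-0.     0.97   0.242]
 [-0.     0.242 -0.97 ]
 [-1.    -0.     0.   ]]
```

View pics/o_t.png

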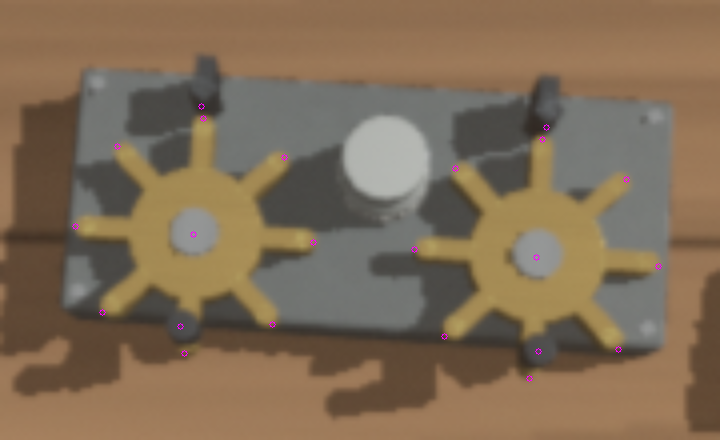

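View pics/o_s.png

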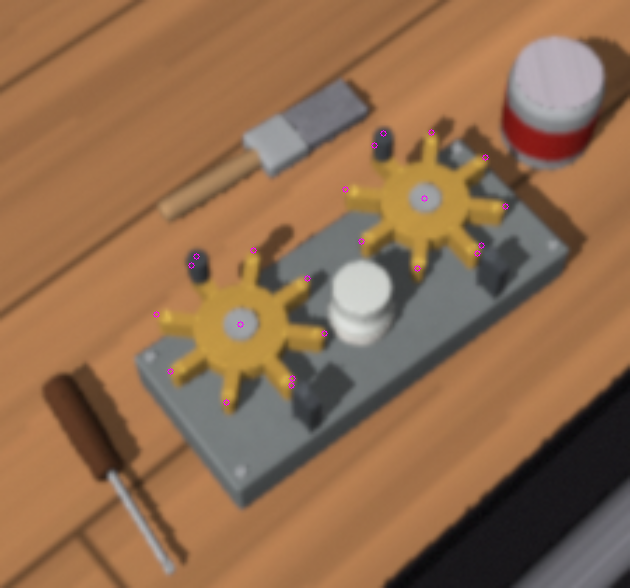

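Call:
arm_command --plan '[0.3,0,0,3,51.4,-46.6,1,0.3,0,0,3,51.4,-46.6,1,0.3,0,0,3,51.4,-46.6,1,0.3,0,0,3,51.4,-46.6,1,0.3,0,0,3,51.4,-46.6,1]' --newtons 40

```text
time_s: 1.4
eef_pos: [0.2912, -0.3972, 0.2206]
tcp_rot: [-0.486, -0.514, -0.486, 0.514]
wrist_force: [1.0, -0.5, 0.1]
opening: 0.143
```

```bash
sed -i 's/L=np.array(.*$/L=np.array([.597,.099]);Rr=np.array([.5865,-.0725]);yaw=-.0612/' h.py
cat >> h.py <<'E'
def finger(phi,r=.05,a=(.011,.0145)):
    for d in np.arange(.2,1.2,.005):
        p=r*np.array([np.cos(phi-d),np.sin(phi-d)]); q=.05*np.array([np.cos(phi),np.sin(phi)])
        g=np.maximum(abs(p-q)-a,0)
        if np.hypot(*g)>=.008: return p
E
python3 - <<'E'
from h import *
s,T=tool(); print(s["time_s"],s["eef_pos"],T.round(3).tolist(),goto(cpt(-.052,-.045,.2)))
for f in np.arange(-np.pi,0.01,np.pi/16): print(round(f,2),(finger(f)*1000).round(0))
E
```

```text
1.4 [ 0.2911622  -0.39721604  0.22064852] [[0.0, 0.998, -0.056], [-0.001, -0.056, -0.998], [-1.0, 0.0, 0.001]] [  2.1  22.5 -38.2]
-3.14 [-45.  23.]
-2.95 [-48.  13.]
-2.75 [-50.   4.]
-2.55 [-50.  -5.]
-2.36 [-48. -13.]
-2.16 [-45. -22.]
-1.96 [-38. -32.]
-1.77 [-29. -41.]
-1.57 [-19. -46.]
-1.37 [ -9. -49.]
-1.18 [ -0. -50.]
-0.98 [  9. -49.]
-0.79 [ 16. -47.]
-0.59 [ 23. -45.]
-0.39 [ 30. -40.]
-0.2 [ 38. -32.]
0.0 [ 45. -23.]
```

Call:
arm_command --plan '[0,0,0,2,22.5,-38.2,1,0,0,0,2,22.5,-38.2,1,0,0,0,2,22.5,-38.2,1,0,0,0,2,22.5,-38.2,1,0,0,0,2,22.5,-38.2,1]'

```text
time_s: 1.9
eef_pos: [0.4299, -0.1893, 0.2096]
tcp_rot: [0.486, 0.514, 0.485, -0.514]
wrist_force: [1.3, 0.0, -0.0]
opening: 0.001
```

Call:
arm_command --plan '[0,0,0,0,0,0,1,0,0,0,0,0,0,1]'

```text
time_s: 2.1
eef_pos: [0.4305, -0.1882, 0.2097]
tcp_rot: [-0.488, -0.513, -0.486, 0.513]
wrist_force: [0.3, -0.4, -0.0]
opening: -0.001
```

Run:
```python
from h import *
s,T=tool(); print(s["time_s"],s["eef_pos"],T.round(3).tolist(),goto(cpt(-.048,-.045,.2)),goto(cpt(-.048,-.045,.08)))
```

```text
2.1 [ 0.43053148 -0.18821118  0.20974372] [[0.002, 0.999, -0.052], [-0.002, -0.052, -0.999], [-1.0, 0.002, 0.002]] [  1.   10.2 -16.5] [ 13.   10.2 -16.5]
```

Call:
arm_command --plan '[0,0,0,1,10.2,-16.5,1,0,0,0,1,10.2,-16.5,1,0,0,0,1,10.2,-16.5,1,0,0,0,1,10.2,-16.5,1,0,0,0,1,10.2,-16.5,1]'

```text
time_s: 2.6
eef_pos: [0.5438, -0.0271, 0.1996]
tcp_rot: [0.489, 0.513, 0.486, -0.511]
wrist_force: [0.0, -0.1, 0.1]
opening: -0.006
```

Call:
arm_command --plan '[0,0,0,4,0,0,1,0,0,0,8,0,0,1,0,0,0,12,0,0,1,0,0,0,12,0,0,1]'

```text
time_s: 3.0
eef_pos: [0.5401, -0.0287, 0.075]
tcp_rot: [-0.485, -0.511, -0.489, 0.514]
wrist_force: [-0.2, 0.8, -0.3]
opening: -0.003
```

Run:
```python
from h import *
s,T=tool(); print(s["time_s"],s["eef_pos"],s["wrist_force"])
for f in np.arange(-2.75,-.3,np.pi/8): print(round(f,2),goto(cpt(*(finger(f)+[0,-.085]),.08)))
A=arm.get_image("scene");save(A,"p6.png",(205,120,225,210),2.8)
```

```text
3.0 [ 0.5400721  -0.02874046  0.07501792] [-0.1761166   0.75982746 -0.33238465]
-2.75 [-0.5 -0.1  3.6]
-2.36 [-0.5  0.   5.3]
-1.96 [-0.5  1.   7.2]
-1.57 [-0.5  2.9  8.6]
-1.18 [-0.5  4.8  9. ]
-0.79 [-0.5  6.4  8.8]
-0.39 [-0.6  7.8  8.1]
```

View pics/p6.png

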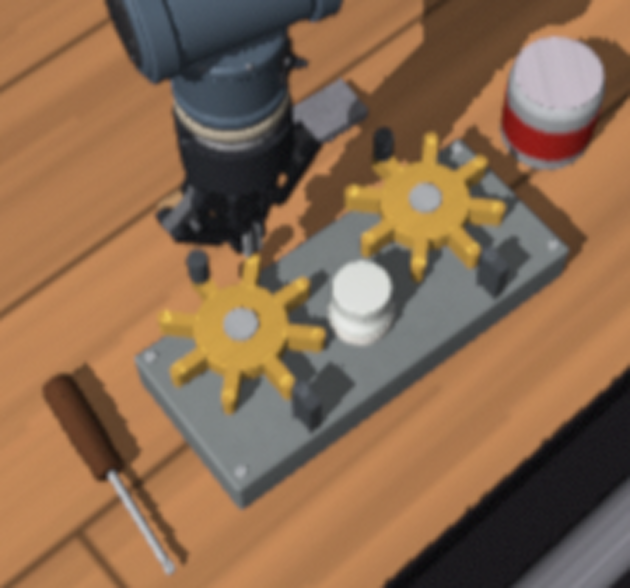

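Call:
arm_command --plan '[0,0,0,-0.5,0,1.0,1,0,0,0,-0.5,0,2.0,1,0,0,0,-0.5,0,2.6,1,0,0,0,-0.5,0,3.2,1,0,0,0,-0.5,0,3.8,1]'

```text
time_s: 3.55
eef_pos: [0.5413, -0.0679, 0.0839]
tcp_rot: [0.488, 0.513, 0.486, -0.513]
wrist_force: [1.8, 1.1, -0.2]
opening: -0.001
```

Call:
arm_command --plan '[0,0,0,0,0,0.5,1,0,0,0,0,0,1.0,1,0,0,0,0,0.1,1.5,1,0,0,0,0,0.1,1.5,1]'

```text
time_s: 3.95
eef_pos: [0.5413, -0.0835, 0.0837]
tcp_rot: [-0.487, -0.513, -0.486, 0.513]
wrist_force: [-0.7, -0.5, -0.1]
opening: -0.006
```

Run:
```python
from h import *
s,T=tool(); print(s["time_s"],s["eef_pos"],s["wrist_force"])
for f in np.arange(-2.36,-.1,np.pi/16): print(round(f,2),goto(cpt(*(finger(f)+[0,-.085]),.08)))
A=arm.get_image("scene");save(A,"p7.png",(205,120,225,210),2.8)
```

```text
3.95 [ 0.54133618 -0.08345401  0.08368985] [-0.69899191 -0.47132736 -0.08715189]
-2.36 [ 0.4 -0.4 -0.2]
-2.16 [ 0.4 -0.1  0.7]
-1.97 [0.4 0.6 1.7]
-1.77 [0.4 1.5 2.6]
-1.57 [0.4 2.5 3.2]
-1.38 [0.4 3.5 3.5]
-1.18 [0.4 4.4 3.6]
-0.99 [0.4 5.3 3.5]
-0.79 [0.4 6.  3.3]
-0.59 [0.4 6.7 3.1]
-0.4 [0.4 7.4 2.6]
-0.2 [0.4 8.2 1.9]
```

View pics/p7.png

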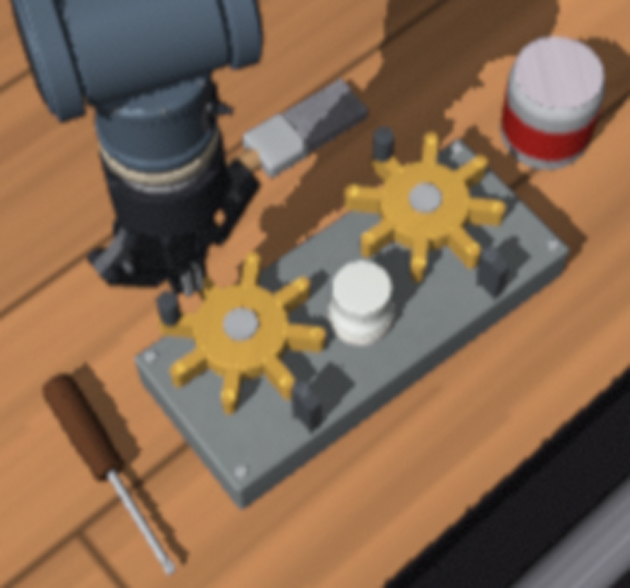

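Call:
arm_command --plan '[0,0,0,0.3,-0.1,0.6,1,0,0,0,0.3,0.2,1.2,1,0,0,0,0.3,0.6,1.7,1,0,0,0,0.3,1.0,2.2,1,0,0,0,0.3,1.5,2.6,1]'

```text
time_s: 4.5
eef_pos: [0.556, -0.1112, 0.0808]
tcp_rot: [-0.488, -0.513, -0.485, 0.513]
wrist_force: [0.0, -0.5, 0.1]
opening: 0.002
```

Call:
arm_command --plan '[0,0,0,0,0.5,0.3,1,0,0,0,0,1.0,0.6,1,0,0,0,0,1.0,0.6,1]'

```text
time_s: 4.8
eef_pos: [0.5656, -0.1182, 0.0807]
tcp_rot: [-0.488, -0.513, -0.486, 0.513]
wrist_force: [-2.8, -0.8, 1.4]
opening: -0.0
```

Run:
```python
from h import *
s,T=tool(); print(s["time_s"],s["eef_pos"],s["wrist_force"])
for f in np.arange(-np.pi/2,-.1,np.pi/16): print(round(f,2),goto(cpt(*(finger(f)+[0,-.085]),.08)))
A=arm.get_image("scene");save(A,"p8.png",(205,120,225,210),2.8)
```

```text
4.8 [ 0.56562407 -0.118159    0.08071679] [-2.78894661 -0.83539163  1.36682658]
-1.57 [ 0.1 -0.1 -0.2]
-1.37 [0.1 0.9 0.1]
-1.18 [0.1 1.8 0.2]
-0.98 [0.1 2.7 0.2]
-0.79 [ 0.1  3.4 -0. ]
-0.59 [ 0.1  4.1 -0.3]
-0.39 [ 0.1  4.8 -0.7]
-0.2 [ 0.1  5.6 -1.5]
```

View pics/p8.png

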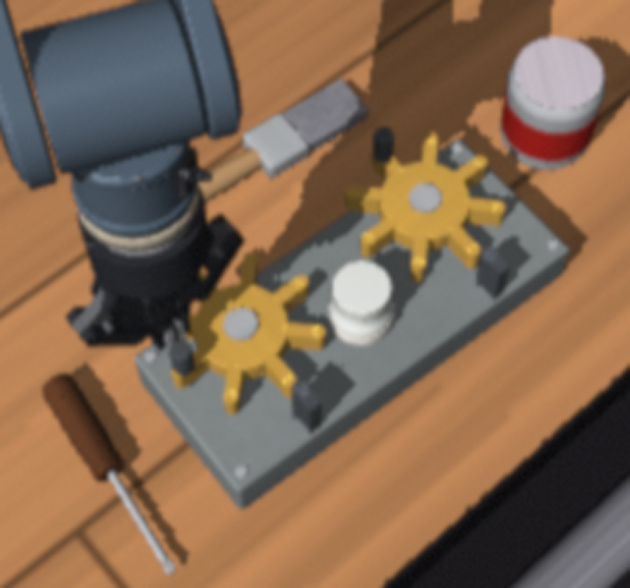

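Call:
arm_command --plan '[0,0,0,0,0.5,0.1,1,0,0,0,0,1.0,0.2,1,0,0,0,0,1.5,0.3,1,0,0,0,0,2.0,0.3,1,0,0,0,0,2.5,0.3,1]'

```text
time_s: 5.35
eef_pos: [0.592, -0.123, 0.0811]
tcp_rot: [0.489, 0.513, 0.485, -0.513]
wrist_force: [0.5, 0.2, 0.1]
opening: 0.001
```

Call:
arm_command --plan '[0,0,0,0,0.4,-0.1,1,0,0,0,0,0.8,-0.2,1,0,0,0,0,0.8,-0.2,1]'

```text
time_s: 5.65
eef_pos: [0.6013, -0.1217, 0.0813]
tcp_rot: [0.49, 0.513, 0.484, -0.512]
wrist_force: [0.4, 0.4, -0.2]
opening: 0.001
```

Run:
```python
from h import *
s,T=tool(); print(s["time_s"],s["eef_pos"],s["wrist_force"])
for f in np.arange(-np.pi/4,0.01,np.pi/32): print(round(f,2),goto(cpt(*(finger(f)+[0,-.085]),.08)))
A=arm.get_image("scene");B=arm.get_image("top")
a=np.array(A["pixels"])[160:310,205:355,::-1];b=np.array(B["pixels"])[110:260,320:470,::-1]
cv2.imwrite("pics/p9.png",cv2.resize(np.hstack([a,b]),None,fx=2.6,fy=2.6,interpolation=cv2.INTER_CUBIC))
```

```text
5.65 [ 0.60131826 -0.12166867  0.08130381] [ 0.39201279  0.39156383 -0.23605613]
-0.79 [ 0.1 -0.2 -0.2]
-0.69 [ 0.1  0.2 -0.3]
-0.59 [ 0.1  0.5 -0.5]
-0.49 [ 0.1  0.9 -0.7]
-0.39 [ 0.1  1.2 -0.9]
-0.29 [ 0.1  1.6 -1.2]
-0.2 [ 0.1  2.1 -1.7]
-0.1 [ 0.1  2.4 -2.1]
0.0 [ 0.1  2.7 -2.6]
```

View pics/p9.png

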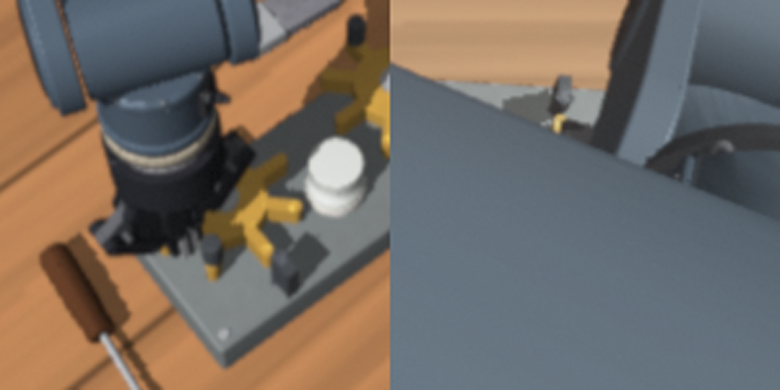

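Call:
arm_command --plan '[0,0,0,0.1,0.3,-0.3,1,0,0,0,0.1,0.6,-0.5,1,0,0,0,0.1,0.9,-0.7,1,0,0,0,0.1,1.1,-0.8,1,0,0,0,0.1,1.2,-0.9,1]'

```text
time_s: 6.25
eef_pos: [0.6121, -0.1123, 0.0798]
tcp_rot: [-0.488, -0.513, -0.485, 0.513]
wrist_force: [-2.9, 0.8, 1.4]
opening: 0.005
```

Call:
arm_command --plan '[0,0,0,0,0.2,-0.15,1,0,0,0,0,0.4,-0.3,1,0,0,0,0,0.5,-0.4,1,0,0,0,0,0.6,-0.5,1,0,0,0,0,0.6,-0.5,1]'

```text
time_s: 6.75
eef_pos: [0.6202, -0.108, 0.0801]
tcp_rot: [0.49, 0.513, 0.484, -0.512]
wrist_force: [0.8, 0.1, 0.3]
opening: 0.002
```

Run:
```python
from h import *
s,T=tool(); print(s["time_s"],s["eef_pos"],s["wrist_force"])
for f in np.arange(-np.pi/8,0.01,np.pi/32): print(round(f,2),goto(cpt(*(finger(f)+[0,-.085]),.08)))
A=arm.get_image("scene");B=arm.get_image("top")
a=np.array(A["pixels"])[160:310,205:355,::-1];b=np.array(B["pixels"])[110:260,320:470,::-1]
cv2.imwrite("pics/p10.png",cv2.resize(np.hstack([a,b]),None,fx=2.6,fy=2.6,interpolation=cv2.INTER_CUBIC))
```

```text
6.75 [ 0.62021697 -0.10800973  0.08009418] [0.80880387 0.05203876 0.25638755]
-0.39 [ 0.  -0.6  0.6]
-0.29 [ 0.  -0.2  0.2]
-0.2 [ 0.   0.2 -0.2]
-0.1 [ 0.   0.6 -0.7]
0.0 [ 0.   0.9 -1.2]
```

View pics/p10.png

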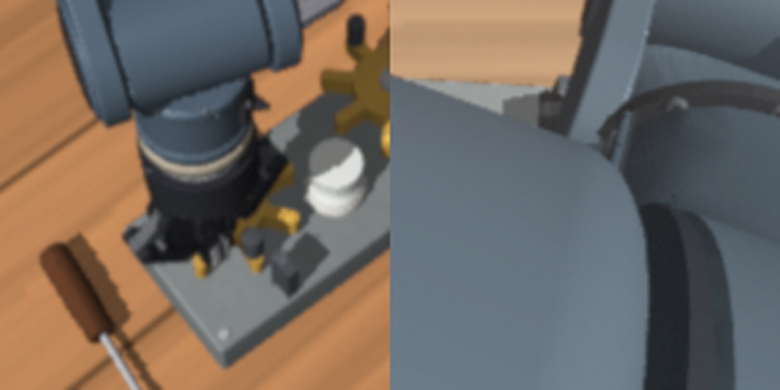

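Call:
arm_command --plan '[0,0,0,-1,-0.4,0.4,1,0,0,0,-5,-0.4,0.4,1,0,0,0,-9,-0.4,0.4,1,0,0,0,-12,-0.4,0.4,1,0,0,0,-12,-2,-4,1]'

```text
time_s: 7.35
eef_pos: [0.6079, -0.0728, 0.2066]
tcp_rot: [0.494, 0.517, 0.476, -0.511]
wrist_force: [0.3, 0.7, -0.3]
opening: -0.003
```

Call:
arm_command --plan '[0,0,0,0,-6.4,-20.3,1,0,0,0,0,-6.4,-20.3,1,0,0,0,0,-6.4,-20.3,1,0,0,0,0,-6.4,-20.3,1,0,0,0,0,-6.4,-20.3,1]'

```text
time_s: 7.85
eef_pos: [0.554, 0.1383, 0.204]
tcp_rot: [0.495, 0.517, 0.478, -0.509]
wrist_force: [-0.7, -0.9, -1.0]
opening: -0.002
```

Run:
```python
from h import *
s,T=tool(); print(s["time_s"],s["eef_pos"],s["wrist_force"],T.round(3).tolist())
print(goto(cpt(-.048,.125,.2)),goto(cpt(-.048,.125,.08)))
A=arm.get_image("scene");save(A,"p11.png",(205,120,225,210),2.8)
```

```text
7.85 [0.55403352 0.13828199 0.20401561] [-0.68363073 -0.87460186 -1.00054371] [[0.025, 0.998, -0.053], [-0.01, -0.052, -0.999], [-1.0, 0.025, 0.009]]
[ 0.4 -0.3 -0.3] [12.4 -0.6 -0.4]
```

View pics/p11.png

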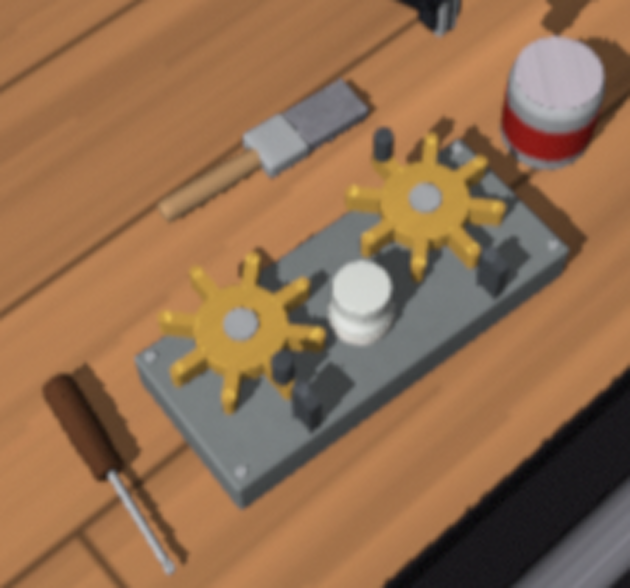

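Call:
arm_command --plan '[0,0.01,-0.025,4,-0.5,-0.4,1,0,0.01,-0.025,8,-0.6,-0.4,1,0,0.01,-0.025,11,-0.6,-0.4,1,0,0.01,-0.025,12.2,-0.6,-0.4,1,0,0.01,-0.025,12.2,-0.6,-0.4,1]'

```text
time_s: 8.4
eef_pos: [0.552, 0.1383, 0.0806]
tcp_rot: [-0.486, -0.513, -0.486, 0.514]
wrist_force: [0.1, -0.2, -0.2]
opening: -0.004
```

Run:
```python
from h import *
s,T=tool(); print(s["time_s"],s["eef_pos"],s["wrist_force"])
for f in np.arange(-2.75,-1.9,np.pi/16): print(round(f,2),goto(cpt(*(finger(f)+[0,.085]),.08)))
```

```text
8.4 [0.55200345 0.13827341 0.08058774] [ 0.0678626  -0.21440229 -0.18762076]
-2.75 [ 0.1 -0.3  3.4]
-2.55 [ 0.1 -0.3  4.2]
-2.36 [ 0.1 -0.1  5. ]
-2.16 [0.1 0.2 5.9]
-1.96 [0.1 0.9 7. ]
```

Call:
arm_command --plan '[0,0,0,0,-0.3,1.0,1,0,0,0,0,-0.3,2.0,1,0,0,0,0,-0.3,2.6,1,0,0,0,0,-0.3,3.2,1,0,0,0,0,-0.3,3.7,1]'

```text
time_s: 8.9
eef_pos: [0.5483, 0.1007, 0.0816]
tcp_rot: [0.487, 0.514, 0.486, -0.513]
wrist_force: [0.8, 1.3, 1.0]
opening: 0.001
```

Call:
arm_command --plan '[0,0,0,0,0,0.5,1,0,0,0,0,0.1,0.9,1,0,0,0,0,0.2,1.3,1,0,0,0,0,0.2,1.3,1]'

```text
time_s: 9.3
eef_pos: [0.5497, 0.0869, 0.0816]
tcp_rot: [0.487, 0.514, 0.485, -0.513]
wrist_force: [-1.0, 1.0, -0.3]
opening: 0.0
```

Run:
```python
from h import *
s,T=tool(); print(s["time_s"],s["eef_pos"],s["wrist_force"])
for f in np.arange(-np.pi*3/4,-1.5,np.pi/16): print(round(f,2),goto(cpt(*(finger(f)+[0,.085]),.08)))
```

```text
9.3 [0.54973029 0.08692499 0.08156636] [-0.96505064  0.95284002 -0.3182548 ]
-2.36 [ 0.2 -0.2 -0.1]
-2.16 [0.2 0.1 0.8]
-1.96 [0.2 0.8 1.8]
-1.77 [0.2 1.7 2.7]
-1.57 [0.2 2.7 3.2]
```

Call:
arm_command --plan '[0,0,0,0.1,0.0,0.6,1,0,0,0,0.1,0.4,1.3,1,0,0,0,0.1,0.8,1.8,1,0,0,0,0.1,1.2,2.3,1,0,0,0,0.1,1.7,2.7,1]'

```text
time_s: 9.8
eef_pos: [0.5659, 0.058, 0.0806]
tcp_rot: [0.487, 0.514, 0.485, -0.513]
wrist_force: [0.5, 0.3, 0.3]
opening: 0.0
```

Call:
arm_command --plan '[0,0,0,0,0.5,0.3,1,0,0,0,0,1.0,0.5,1,0,0,0,0,1.0,0.5,1]'

```text
time_s: 10.1
eef_pos: [0.5755, 0.052, 0.0805]
tcp_rot: [-0.487, -0.513, -0.485, 0.514]
wrist_force: [-2.8, -1.4, 2.1]
opening: 0.003
```

Run:
```python
from h import *
s,T=tool(); print(s["time_s"],s["eef_pos"],s["wrist_force"])
for f in np.arange(-np.pi/2,-.5,np.pi/16): print(round(f,2),goto(cpt(*(finger(f)+[0,.085]),.08)))
```

```text
10.1 [0.57546363 0.05204441 0.08054156] [-2.78690147 -1.38582799  2.07362367]
-1.57 [ 0.1 -0.  -0.1]
-1.37 [0.1 0.9 0.2]
-1.18 [0.1 1.8 0.3]
-0.98 [0.1 2.7 0.2]
-0.79 [0.1 3.5 0. ]
-0.59 [ 0.1  4.1 -0.2]
```

Same pattern as the right wheel. Continue to the third click.

Call:
arm_command --plan '[0,0,0,0,0.5,0.1,1,0,0,0,0,1.0,0.2,1,0,0,0,0,1.5,0.3,1,0,0,0,0,2.0,0.3,1,0,0,0,0,2.5,0.2,1]'

```text
time_s: 10.6
eef_pos: [0.6022, 0.0481, 0.0808]
tcp_rot: [0.488, 0.514, 0.484, -0.513]
wrist_force: [1.0, -0.6, -0.4]
opening: 0.0
```

Call:
arm_command --plan '[0,0,0,0,0.4,-0.1,1,0,0,0,0,0.8,-0.2,1,0,0,0,0,0.8,-0.2,1]'

```text
time_s: 10.9
eef_pos: [0.6111, 0.0495, 0.081]
tcp_rot: [0.488, 0.514, 0.484, -0.513]
wrist_force: [0.6, -0.3, 0.6]
opening: -0.003
```

Run:
```python
from h import *
s,T=tool(); print(s["time_s"],s["eef_pos"],s["wrist_force"])
for f in np.arange(-np.pi/4,0.01,np.pi/32): print(round(f,2),goto(cpt(*(finger(f)+[0,.085]),.08)))
A=arm.get_image("scene");save(A,"p12.png",(255,120,175,160),3.5)
```

```text
10.9 [0.61114387 0.04950911 0.08095283] [ 0.56796503 -0.32457917  0.55614413]
-0.79 [ 0.1 -0.1 -0. ]
-0.69 [ 0.1  0.3 -0.2]
-0.59 [ 0.1  0.6 -0.3]
-0.49 [ 0.1  0.9 -0.5]
-0.39 [ 0.1  1.3 -0.8]
-0.29 [ 0.1  1.7 -1.1]
-0.2 [ 0.1  2.1 -1.5]
-0.1 [ 0.1  2.5 -2. ]
0.0 [ 0.1  2.8 -2.5]
```

View pics/p12.png

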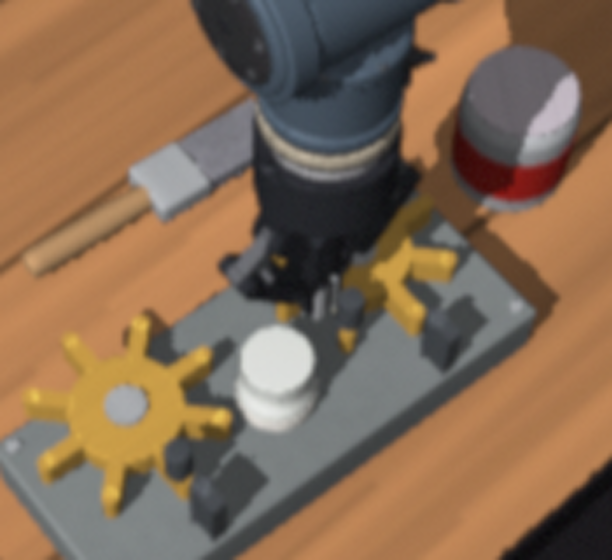

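Call:
arm_command --plan '[0,0,0,0.1,0.3,-0.2,1,0,0,0,0.1,0.6,-0.4,1,0,0,0,0.1,0.9,-0.6,1,0,0,0,0.1,1.1,-0.7,1,0,0,0,0.1,1.2,-0.8,1]'

```text
time_s: 11.45
eef_pos: [0.6222, 0.0578, 0.0795]
tcp_rot: [0.487, 0.514, 0.485, -0.514]
wrist_force: [-4.2, 1.4, 1.0]
opening: -0.0
```

Call:
arm_command --plan '[0,0,0,0,0.2,-0.15,1,0,0,0,0,0.4,-0.3,1,0,0,0,0,0.6,-0.4,1,0,0,0,0,0.7,-0.5,1,0,0,0,0,0.7,-0.5,1]'

```text
time_s: 11.95
eef_pos: [0.6317, 0.0622, 0.08]
tcp_rot: [0.488, 0.515, 0.484, -0.512]
wrist_force: [-1.9, -0.2, 0.0]
opening: 0.002
```

Run:
```python
from h import *
s,T=tool(); print(s["time_s"],s["eef_pos"],s["wrist_force"])
for f in np.arange(-np.pi/8,0.01,np.pi/32): print(round(f,2),goto(cpt(*(finger(f)+[0,.085]),.08)))
```

```text
11.95 [0.63172473 0.06219231 0.07999455] [-1.94497058 -0.15845125  0.00750302]
-0.39 [-0.  -0.7  0.6]
-0.29 [-0.  -0.3  0.3]
-0.2 [ 0.   0.1 -0.1]
-0.1 [ 0.   0.5 -0.6]
0.0 [ 0.   0.8 -1.1]
```

Call:
arm_command --plan '[0,0,0,-1,-0.4,0.3,1,0,0,0,-5,-0.4,0.3,1,0,0,0,-9,-0.4,0.3,1,0,0,0,-13,-0.4,0.3,1,0,0,0,-16,-4,-2,1]'

```text
time_s: 12.45
eef_pos: [0.5992, 0.0807, 0.243]
tcp_rot: [0.491, 0.519, 0.479, -0.511]
wrist_force: [0.3, -0.0, 0.5]
opening: -0.002
```

Call:
arm_command --plan '[0,0,0,0,-14,-4,1,0,0,0,0,-14,-4,1,0,0,0,0,-14,-4,1,0,0,0,0,-14,-4,1,0,0,0,0,-14,-4,1]'

```text
time_s: 12.95
eef_pos: [0.4623, 0.129, 0.2414]
tcp_rot: [0.492, 0.519, 0.478, -0.509]
wrist_force: [0.8, -0.2, -0.1]
opening: -0.0
```

Run:
```python
from h import *
s,T=tool(); print(s["time_s"],s["eef_pos"],s["wrist_force"])
B=arm.get_image("scene")
for q in ["wheel_left","wheel_right","sample_pot","tin_small","brush","opener"]:
    for r in arm.trace(B,q)[:1]:
        v,u=np.nonzero(np.array(r["pixels"])); print(q,round(r["p"],2),r["bbox"],u.mean().round(1),v.mean().round(1))
save(B,"p13.png",(205,120,225,210),2.8)
```

```text
12.95 [0.46234986 0.12899535 0.24135889] [ 0.83696177 -0.24423818 -0.14204304]
wheel_left 0.96 [328.8, 168.9, 56.3, 49.2] 355.7 193.9
sample_pot 0.93 [320.8, 211.6, 28.2, 33.5] 333.6 228.1
tin_small 0.62 [219.6, 255.3, 45.9, 70.5] 238.3 278.9
brush 0.96 [262.1, 148.1, 75.5, 51.9] 302.6 171.6
opener 0.74 [217.8, 254.6, 47.4, 69.2] 237.6 277.5
```

View pics/p13.png

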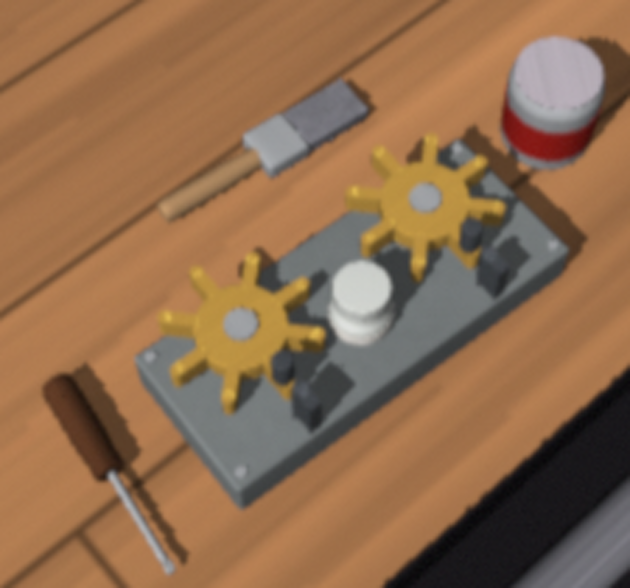

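Both pegs, at about (283,367) and (471,235), stand at their pointers, and everything else looks unmoved.

```bash
python3 -c "
from cell import arm
print(arm.hand_in())"
```

```text
the job is handed in; nothing more can be done
None
```

Both thumbwheels are zeroed, and I handed the job in at about 13 s. Each wheel started four clicks short. I pushed the peg on its tall tooth anticlockwise with the shut fingertips, one click at a time, until it snapped home at its pointer.

**Final picture:** both pegs stand right in front of their pointer posts. The teeth are at click positions, and the arm is raised clear of everything.

**Forces:** wrist force readings stayed below about 5 N. I only read them at the end of each move, so brief peaks in between were not recorded.

**Loose items:** the pot, brush and opener are within about 1 pixel of where they started, by their traced centres in the scene camera.

**Checks that failed or disagreed:** in the last picture the network reported no right wheel and labelled the opener as the small tin. I judged both by eye: the right wheel is home and the tin looks unmoved. The wheel angles come from the pictures and the drop in force at each snap, not from a joint reading.

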